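# Unpack a glass sample plate and hold it label up

## Task

Fold both flaps of the carton well back, then take the glass sample plate out of its wooden holder by its clear part, leaving the frosted end with the small corner notch free of the fingers. The notch tells you which face carries the label: turn the plate so that the label face looks upward, leaning back at least half-way from standing to lying flat, and finish while still holding it there in the gripper, still and about 25 cm above the bench, touching nothing else. Leave the jar, the brush and the tray where they are.

Things in the scene. Friction and masses are not known exactly. Their poses are not given: they have to be found in the camera images.
- carton: Fixed open cardboard carton, outside 240 mm along its x, 220 mm along its y and 90 mm high, walls and floor 5 mm thick. Origin: centre of its underside, on the bench (z = 0); z up. The hinges of its two flaps run along its x, on top of its +y and -y walls. It stands within 0.3 rad of square to the robot.
- flap_left (a joint): Hinge angle of the flap on the carton's +y wall, a panel 232 mm long, 100 mm from hinge to free edge, 4 mm thick, 40 g. 0 = level, shut; grows as the free edge swings up and outward; 1.57 = upright; stop at 2.9. Starts at 0.75 to 1.15. Hinge friction (0.05 N m) keeps it where it is left. Well back: beyond 2.0 rad.
- flap_right (a joint): The same for the flap on the carton's -y wall; it also grows as the free edge swings up and outward. A light push (1 N) from a flap's inner side opens it: follow its edge along the arc, up and outward, since at first a purely sideways push can jam; past upright, push it outward.
- flap_left_hinge (a point): Middle of the left flap's hinge line: 108 mm from the carton's middle along its +y, 90 mm above the bench.
- flap_right_hinge (a point): Middle of the right flap's hinge line: 108 mm from the carton's middle along its -y, 90 mm above the bench.
- holder: Fixed dark wooden block on the carton floor, 120 mm along its x, 46 mm along its y, 22 mm high, in any direction of turn, within 20 mm of the carton's middle along each carton axis. A groove 10 mm wide runs the whole length along its x; the groove's floor is 5 mm above the block's underside. Origin: centre of its underside, 5 mm above the bench.
- plate: Loose glass plate, 110 mm long (x), 8 mm thick (y), 64 mm tall (z), about 130 g, standing on its long edge in the holder's groove: its top is 74 mm above the bench, its upper 47 mm is free. Origin: centre of its lower edge face; z up at the start. The +x end is the frosted, notched end; the +y face is the label face. Keep the middle of the fingers on the clear part, at plate x below 20 mm.
- jar: Bystander: amber glass jar, 60 mm across, 90 mm high, origin at the centre of its underside.
- brush: Bystander: hand brush lying on the bench, origin under its middle.
- tray: Bystander: white tray of sherds, 90 x 160 x 25 mm, beyond the carton, origin at the centre of its underside.
- plate_label (a point): Centre of the label, on the plate's +y face, 41 mm from its middle along +x, 28 mm above its lower edge. The last 28 mm of the plate at the +x end is frosted, matt white right through; on the label face only it carries four dark ruled lines. Axes as the plate's. Label up: the plate's +y axis is within 0.96 rad (55 degrees) of straight up.
- plate_notch (a point): Middle of the square notch, 14 mm x 14 mm, cut through the upper corner of the plate at its frosted (+x) end. If the notch is at the upper left as you look at the standing plate, you are facing the label. Axes as the plate's.

How it is judged:
On the way, in this order (a step that is already met when the one before it is completed fails the run):
1. both flaps are folded back beyond 2.0 rad (value of joint each of flap_left, flap_right above 2 rad), for 0.2 s.
2. the plate is lifted out of the holder by the fingers (height (world z) of plate above 0.06 m and contact force between the fingers and plate above 0.5 N), for 0.2 s.
At the end, for the whole second after the job is handed in: Still held by the fingers on its clear part (finger middle at plate x below 20 mm), plate origin over 0.20 m up, label face within 0.96 rad of straight up, slower than 0.03 m/s, touching neither carton nor holder; both flaps beyond 2.0 rad (all of step 1 and angle between plate's own y axis and vertical below 0.96 rad and height (world z) of plate above 0.2 m and contact force between the fingers and plate above 0.5 N and x of the grasp point in the frame of plate below 0.02 m and linear speed of plate below 0.03 m/s and contact force between plate and carton below 0.1 N and contact force between plate and holder below 0.1 N); the arm keeps its last pose, push and grip.
It fails at once if a bystander is moved more than 40 mm (distance of any of jar, brush, tray from where it was at the start of the episode above 0.04 m).
It also fails if it takes over 64 s, if anything falls off the work surface, if the arm or the gripper's body presses on something with over 40 N, if the wrist force passes 120 N, or if a joint passes its speed limit or range.

## Robot

A 7-joint arm with a two-finger parallel gripper is mounted at the origin on the work surface. World frame = base frame: x ahead of the robot, y to its left, z up, the work surface at z = 0. Lengths are in m, angles in rad, forces in N, time in s.
With the tool pointing down it reaches from about 0.35 to 0.9 m from the base axis. Payload 19.9 kg.
Tool frame: the origin (TCP) lies at the very end of the fingers, on their centre line; the grasp point (between the pads) lies 19 mm behind it; z points along the fingers, y is the line along which they close (so a half turn about z gives the same grasp; the last joint's range is limited). The gripper opens to 94 mm and grips with 3 to 60 N. Pads are 16 mm wide; open, the fingers measure 119 mm over their backs; the gripper's body (75 mm by 177 mm) begins 78 mm behind the grasp point.
Start: joints at [-1.387, 0.417, -0.01, 1.614, 0.005, 1.111, -0.053], TCP at [0.139, 0.609, 0.205] pointing down, gripper open.
Joint ranges: [-2.81, 2.81], [-0.39, 2.02], [-1.27, 1.25], [0.06, 2.57], [-1.19, 4.33], [0.19, 2], [-2.82, 2.82]. Speed limits (rad/s): [1.89, 1.89, 2.39, 2.39, 3.01, 3.01, 3.01].

## Interface

Orientations are given as a unit quaternion [w, x, y, z].
In Python, from plant import bot, snapshot, camera_info gives the robot as it stands.
- The arm moves only by the tool apply_moves, never from a script. Its argument "moves" is text: rows parted by semicolons, each of 5 numbers parted by spaces: the shift along the tool's x, y, z in mm, then the turn about the tool's z in degrees, then the opening, from 0 (shut) to 1 (fully open). A call has 1 to 5 rows; each row shifts and turns the commanded pose from where the row before left it, along the tool's axes as they then stand; what a row does not reach is not made up. A row lasts 1/12 s, in which the tool goes at most 41.7 mm and 7.16 degrees, less where a joint would pass 70% of its speed; a pose out of reach is approached as far as the arm can. A call is refused whole if a number of a shift passes 41.7 or a number of a turn 7.16, either way. A call with a gripper value outside its range is refused whole. The fingers move at their own pace and stop on an object; the grip force is fixed at half the most. Time passes only in rows, so rows that do not move let the fingers close. It gives the time, the measured TCP pose, the force, the opening and the grip force at its end, in the units of the state.
- bot.observe(): the state, without advancing time (a new reading comes with each control period).
- snapshot(name): name is "side" or "top"; returns (picture, depth): 480x640x3 uint8, blue, green, red; 480x640 float32, m along the optical axis (not along the pixel's ray), 0 where there is no reading.
- camera_info(name): a dict with "camera_matrix" (3x3 intrinsics, pixels), "extrinsics" (4x4, takes a point from world to camera coordinates). Camera axes: x right, y down, z forward; pixel columns grow to the right and rows downward; lengths in m; the calibration is good to about 2 mm. A picture is of the moment at which its call begins. camera_info takes no time and is no camera call.
- bot.sign_off(): hands the job in; it is judged then, once.
The state is a dict: "time": time; "qpos": joint angles; "joint_vel": joint speeds; "joint_torque": joint torques, N m; "ee_pos": TCP position; "ee_rot": TCP orientation; "force": force on the tool from outside, world axes, zero at the start; "torque": the same for the moment, N m; "width": finger opening in m; "gripper_force": force on a finger pad.
Only numpy, scipy, OpenCV 4.12 (cv2) and the standard library are available. Lean on these libraries where they do the work, as an engineer would, in place of code of your own. Each camera call takes 0.05 s, during which the arm holds its last target. There are 200 camera calls.

## Working session

There is one attempt and no reset: what is moved stays moved. The work goes in short steps, Python scripts to look and compute and a tool call to move; the robot and the scene stay as the last step left them, time stands still between calls to the robot, and variables do not carry over. Pictures are saved under pics/ and viewed, at most 10 in all, crops included, and the job is handed in when it is done.

Besides the shell and the picture viewer there is one more tool, called in YAML: its name, and indented under it one key for each argument. apply_moves: Moves the arm, as the interface text tells. Its arguments: {"type":"object","properties":{"moves":{"type":"string"}},"required":["moves"]}

```bash
ls; mkdir -p pics; python3 - <<'E'
from plant import bot, snapshot, camera_info
import cv2,numpy as np
s=bot.observe();print({k:np.round(v,3) for k,v in s.items()})
for n in("top","side"):
    p,d=snapshot(n);cv2.imwrite(f"pics/{n}0.png",p);np.save(f"{n}0.npy",d)
    c=camera_info(n);print(n,np.round(c["camera_matrix"],1).tolist(),np.round(c["extrinsics"],3).tolist())
E
```

```text
pics
{'time': np.float64(0.0), 'qpos': array([-1.387,  0.418, -0.01 ,  1.614,  0.005,  1.111, -0.053]), 'joint_vel': array([-0.001,  0.   ,  0.002,  0.001, -0.   ,  0.   ,  0.001]), 'joint_torque': array([-0.0000e+00, -8.5126e+01,  6.3800e-01, -4.2597e+01, -4.9000e-02,
        1.9000e-02,  0.0000e+00]), 'ee_pos': array([0.139, 0.609, 0.205]), 'ee_rot': array([-0.   ,  0.112,  0.994, -0.001]), 'force': array([ 0.135,  0.893, -0.415]), 'torque': array([ 0.008,  0.026, -0.046]), 'gripper_force': np.float64(0.0), 'width': np.float64(0.094)}
top [[611.7, 0.0, 330.3], [0.0, 611.7, 237.2], [0.0, 0.0, 1.0]] [[-0.002, -1.0, -0.008, -0.008], [-0.993, 0.003, -0.118, 0.603], [0.118, 0.008, -0.993, 1.42], [0.0, 0.0, 0.0, 1.0]]
side [[440.0, 0.0, 324.7], [0.0, 440.0, 238.5], [0.0, 0.0, 1.0]] [[0.581, 0.814, 0.006, -0.342], [0.522, -0.367, -0.77, -0.266], [-0.624, 0.45, -0.638, 1.662], [0.0, 0.0, 0.0, 1.0]]
```

View pics/top0.png

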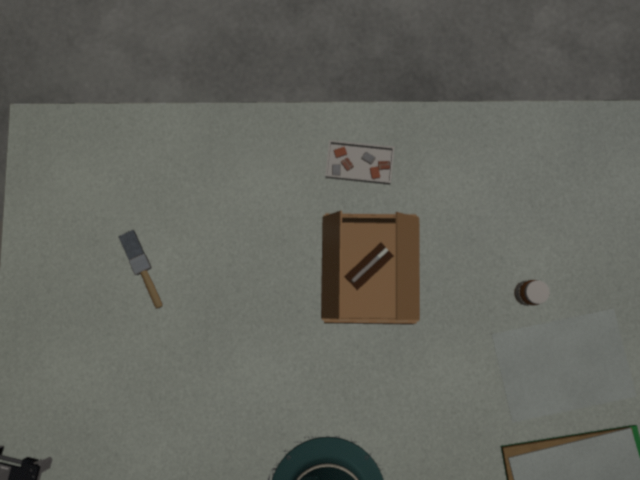

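View pics/side0.png

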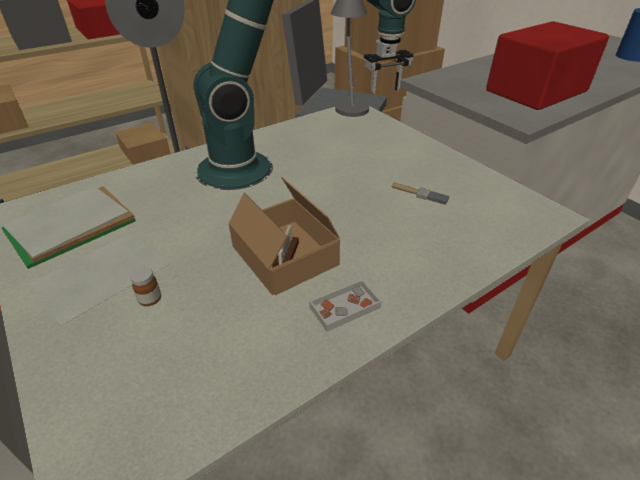

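Top view: carton at columns 322–420, rows 212–323 with the left flap at the left (+y), holder from (350,285) to (388,248), jar (533,292), brush (140,268), tray (360,163). In the side view the carton is around (285,240). Next I zoom in on both.

```bash
cat > h.py <<'E'
from plant import bot, snapshot, camera_info
import cv2,numpy as np
C={n:camera_info(n) for n in("top","side")}
def ray(n,u,v):
    K=C[n]["camera_matrix"];E=np.array(C[n]["extrinsics"]);R=E[:3,:3]
    return -R.T@E[:3,3], R.T@np.linalg.inv(K)@np.array([u,v,1.])
def onz(n,u,v,z):
    o,d=ray(n,u,v);return o+d*(z-o[2])/d[2]
def dep(n,D,u,v):
    o,d=ray(n,u,v);return o+d*D[int(round(v)),int(round(u))]
def cloud(n,D,u0,u1,v0,v1):
    g=[dep(n,D,u,v) for v in range(v0,v1) for u in range(u0,u1) if D[v,u]>0];return np.array(g)
def proj(n,p):
    E=np.array(C[n]["extrinsics"]);q=C[n]["camera_matrix"]@(E[:3,:3]@p+E[:3,3]);return q[:2]/q[2]
E
python3 - <<'E'
from h import *
t=cv2.imread("pics/top0.png")[200:335,310:430];s=cv2.imread("pics/side0.png")[215:275,255:325]
a=cv2.resize(t,None,fx=3.3,fy=4.4,interpolation=cv2.INTER_CUBIC);b=cv2.resize(s,None,fx=5.6,fy=9.9,interpolation=cv2.INTER_CUBIC)
h=min(len(a),len(b));cv2.imwrite("pics/z0.png",np.clip(np.hstack([a[:h],b[:h]])*1.7,0,255).astype(np.uint8))
D=np.load("top0.npy")
for v in (230,268,305):
    print(v,[(u,*np.round(dep("top",D,u,v),3)) for u in range(316,428,6)])
E
```

```text
230 [(316, np.float64(0.625), np.float64(0.025), np.float64(-0.001)), (322, np.float64(0.612), np.float64(0.009), np.float64(0.093)), (328, np.float64(0.609), np.float64(-0.005), np.float64(0.119)), (334, np.float64(0.605), np.float64(-0.019), np.float64(0.151)), (340, np.float64(0.601), np.float64(-0.032), np.float64(0.183)), (346, np.float64(0.624), np.float64(-0.048), np.float64(0.001)), (352, np.float64(0.624), np.float64(-0.062), np.float64(0.002)), (358, np.float64(0.624), np.float64(-0.077), np.float64(0.001)), (364, np.float64(0.623), np.float64(-0.091), np.float64(0.008)), (370, np.float64(0.624), np.float64(-0.106), np.float64(0.001)), (376, np.float64(0.624), np.float64(-0.121), np.float64(0.004)), (382, np.float64(0.624), np.float64(-0.135), np.float64(0.004)), (388, np.float64(0.624), np.float64(-0.15), np.float64(0.001)), (394, np.float64(0.624), np.float64(-0.165), np.float64(-0.002)), (400, np.float64(0.603), np.float64(-0.163), np.float64(0.158)), (406, np.float64(0.606), np.float64(-0.179), np.float64(0.134)), (412, np.float64(0.609), np.float64(-0.194), np.float64(
[... 1900 characters left out ...]
oat64(0.442), np.float64(-0.09), np.float64(0.006)), (370, np.float64(0.442), np.float64(-0.104), np.float64(0.004)), (376, np.float64(0.442), np.float64(-0.119), np.float64(0.004)), (382, np.float64(0.442), np.float64(-0.133), np.float64(0.003)), (388, np.float64(0.442), np.float64(-0.147), np.float64(0.007)), (394, np.float64(0.442), np.float64(-0.162), np.float64(0.005)), (400, np.float64(0.441), np.float64(-0.16), np.float64(0.161)), (406, np.float64(0.441), np.float64(-0.175), np.float64(0.144)), (412, np.float64(0.441), np.float64(-0.19), np.float64(0.122)), (418, np.float64(0.441), np.float64(-0.207), np.float64(0.099)), (424, np.float64(0.442), np.float64(-0.234), np.float64(0.003))]
```

View pics/z0.png

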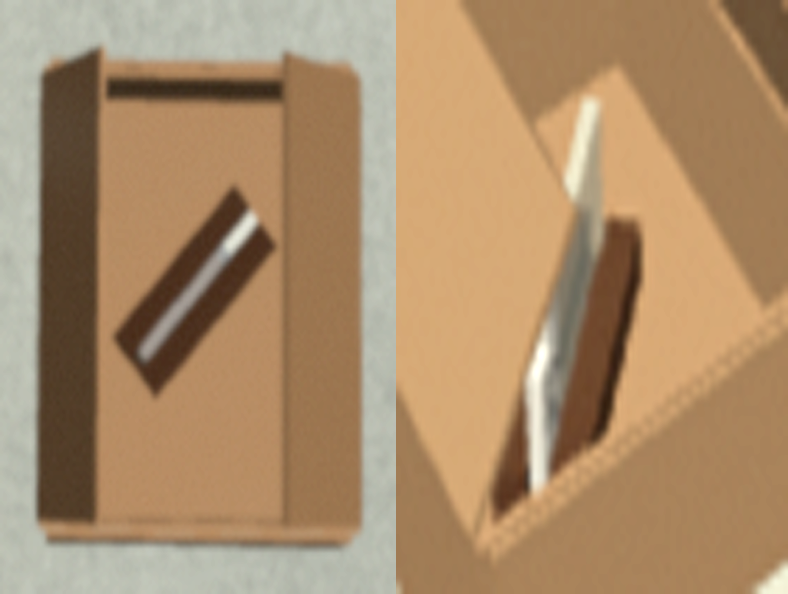

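The zoom shows the white part of the plate at the far-right end in the top view, about (240,230) in the crop. The plate lies nearly along the side camera's line of sight. Next: fit the geometry numerically.

```bash
python3 - <<'E'
from h import *
D=np.load("top0.npy");im=cv2.imread("pics/top0.png")
P=cloud("top",D,318,345,222,312);L=P[P[:,2]>.1]
P2=cloud("top",D,396,424,222,312);R=P2[P2[:,2]>.1]
for n,Q in(("L",L),("R",R)):
    c=Q.mean(0);u,s,vt=np.linalg.svd(Q-c);nn=vt[2]*np.sign(vt[2][2]);
    dr=np.cross(nn,[0,0,1]);dr/=np.linalg.norm(dr)
    ang=np.arctan2(np.hypot(nn[0],nn[1]),nn[2])
    y90=c[1]-nn[2]*(.09-c[2])/nn[1]
    print(n,c.round(3),nn.round(3),"ang",ang.round(3),"yaw",np.degrees(np.arctan2(dr[1],dr[0])).round(1),"y at z.09",y90.round(4),"xr",Q[:,0].min().round(3),Q[:,0].max().round(3))
print("front/back wall top", [onz("top",370,v,.09).round(3) for v in(213,220,319,324)])
for v in list(range(208,226,2))+list(range(312,328,2)): print(v,im[v,365],dep("top",D,365,v).round(3))
# holder
g=im[235:300,335:400].astype(int);m=(g.sum(2)<165).astype(np.uint8)
hsv=cv2.cvtColor(im[235:300,335:400],cv2.COLOR_BGR2HSV)
pl=((hsv[...,1]<70)&(hsv[...,2]>60)).astype(np.uint8)
ys,xs=np.nonzero(m|pl)
n,lab,st,ct=cv2.connectedComponentsWithStats(m|pl);k=1+st[1:,4].argmax();ys,xs=np.nonzero(lab==k)
W=np.array([onz("top",x+335,y+235,.027)[:2] for x,y in zip(xs,ys)],np.float32)
print("holder",cv2.minAreaRect(W))
ys,xs=np.nonzero(pl&(lab==k));W=np.array([onz("top",x+335,y+235,.074)[:2] for x,y in zip(xs,ys)],np.float32);r=cv2.minAreaRect(W);print("plate",r,cv2.boxPoints(r).round(3).tolist())
for x,y in list(zip(xs,ys))[::6]: print((x+335,y+235),im[y+235,x+335],dep("top",D,x+335,y+235).round(3))
for n in("jar",(533,292)),("brush",(140,268)),("tray",(360,163)): print(n[0],onz("top",*n[1],.02).round(3))
E
```

```text
L [ 0.525 -0.014  0.146] [0.014 0.909 0.416] ang 1.142 yaw -0.9 y at z.09 0.0114 xr 0.428 0.63
R [ 0.525 -0.178  0.139] [-0.012 -0.807  0.591] ang 0.938 yaw 179.2 y at z.09 -0.2138 xr 0.428 0.629
front/back wall top [array([ 0.652, -0.102,  0.09 ]), array([ 0.636, -0.102,  0.09 ]), array([ 0.41 , -0.099,  0.09 ]), array([ 0.399, -0.099,  0.09 ])]
208 [103 111 108] [ 0.678 -0.095  0.004]
210 [103 111 109] [ 0.674 -0.095 -0.   ]
212 [103 111 110] [ 0.669 -0.095 -0.003]
214 [ 68  88 107] [ 0.651 -0.09   0.084]
216 [ 56  80 104] [ 0.645 -0.09   0.089]
218 [27 40 54] [ 0.641 -0.09   0.085]
220 [19 28 36] [ 0.641 -0.092  0.053]
222 [33 49 64] [ 0.642 -0.094  0.012]
224 [ 56  80 105] [ 0.639 -0.094  0.004]
312 [ 59  83 108] [ 0.426 -0.093 -0.003]
314 [ 59  83 108] [ 0.421 -0.092  0.007]
316 [ 59  83 108] [ 0.416 -0.092  0.003]
318 [ 56  79 103] [ 0.412 -0.091  0.02 ]
320 [ 63  85 108] [ 0.408 -0.088  0.088]
322 [55 74 93] [ 0.404 -0.088  0.091]
324 [86 93 94] [ 0.397 -0.093 -0.006]
326 [105 113 111] [ 0.392 -0.092  0.001]
holder ((0.5351560711860657, -0.10068510472774506), (0.04514729976654
[... 2278 characters left out ...]
 [49 55 66] [ 0.518 -0.073  0.028]
(np.int64(363), np.int64(273)) [58 63 70] [ 0.515 -0.085  0.073]
(np.int64(362), np.int64(274)) [56 62 69] [ 0.512 -0.083  0.075]
(np.int64(360), np.int64(275)) [74 79 84] [ 0.51  -0.078  0.073]
(np.int64(358), np.int64(276)) [85 89 93] [ 0.508 -0.074  0.074]
(np.int64(356), np.int64(277)) [87 91 96] [ 0.506 -0.069  0.075]
(np.int64(354), np.int64(278)) [83 88 94] [ 0.503 -0.064  0.074]
(np.int64(353), np.int64(279)) [79 83 89] [ 0.501 -0.062  0.075]
(np.int64(353), np.int64(280)) [76 81 86] [ 0.499 -0.062  0.073]
(np.int64(355), np.int64(281)) [50 55 65] [ 0.498 -0.068  0.039]
jar [ 0.472 -0.491  0.02 ]
brush [0.532 0.447 0.02 ]
tray [ 0.787 -0.083  0.02 ]
```

The geometry agrees across measurements: carton centre about (0.526, −0.101) with yaw about −1°, flaps at 1.14 and 0.94 rad. The plate is centred at (0.535, −0.100), and its notched end (depth 0.060) points along (0.68, −0.73). Now square the tool and travel over the carton.

apply_moves:
  moves: "0 0 -25 -6.5 0; 0 0 -25 -6.4 0; 0 0 0 0 0"

```text
time: 0.35
ee_pos: [0.1396, 0.6108, 0.2597]
ee_rot: [0.0, -0.004, 1.0, 0.002]
force: [0.6, 1.3, -0.6]
width: 0.0775
gripper_force: 0.0
```

apply_moves:
  moves: "-19 -35 0 0 0;-19 -35 0 0 0;-19 -35 0 0 0;-19 -35 0 0 0;-19 -35 0 0 0"

```text
time: 0.77
ee_pos: [0.2349, 0.4324, 0.2551]
ee_rot: [-0.0, 0.0, 1.0, -0.0]
force: [1.9, 0.5, 0.1]
width: 0.044
gripper_force: 0.0
```

apply_moves:
  moves: "-19 -35 0 0 0;-19 -35 0 0 0;-19 -35 0 0 0;-19 -35 0 0 0;-19 -35 0 0 0"

```text
time: 1.18
ee_pos: [0.3298, 0.2574, 0.2554]
ee_rot: [-0.0, 0.0, 1.0, 0.0]
force: [1.4, -0.0, 0.4]
width: 0.0106
gripper_force: 0.0
```

apply_moves:
  moves: "-19 -35 0 0 0;-19 -35 0 0 0;-19 -35 0 0 0;-19 -35 0 0 0;-19 -35 0 0 0"

```text
time: 1.6
ee_pos: [0.4249, 0.0824, 0.2556]
ee_rot: [0.0, 0.0, 1.0, 0.0]
force: [0.5, 1.3, -0.8]
width: 0.0005
gripper_force: 0.0
```

apply_moves:
  moves: "-20 -35.5 0 0 0;-20 -35.5 0 0 0;-20 -35.5 0 0 0;-20 -35.5 0 0 0;-20 -35.5 0 0 0"

```text
time: 2.02
ee_pos: [0.5251, -0.0949, 0.2554]
ee_rot: [0.0, -0.0, 1.0, -0.0]
force: [0.4, 1.3, 0.7]
width: 0.0003
gripper_force: 0.0
```

apply_moves:
  moves: "0 0 35 0 0;0 0 35 0 0;0 0 35 0 0;0 20 0 0 0;0 15 0 0 0"

```text
time: 2.43
ee_pos: [0.5231, -0.058, 0.1483]
ee_rot: [-0.002, 0.001, 1.0, -0.0]
force: [1.0, -0.0, -0.3]
width: 0.0001
gripper_force: 0.0
```

apply_moves:
  moves: "0 12 -1 0 0;0 12 -2 0 0;0 12 -2 0 0;0 12 -2 0 0;0 12 -1 0 0"

```text
time: 2.85
ee_pos: [0.5244, 0.0023, 0.1585]
ee_rot: [-0.0, 0.0, 1.0, -0.0]
force: [0.5, 0.0, -0.8]
width: 0.0003
gripper_force: 0.4
```

apply_moves:
  moves: "0 12 2 0 0;0 12 3 0 0;0 12 4 0 0;0 12 4 0 0;0 12 4 0 0"

```text
time: 3.27
ee_pos: [0.5243, 0.063, 0.1408]
ee_rot: [-0.0, -0.0, 1.0, -0.0]
force: [0.6, -0.9, 1.0]
width: 0.0004
gripper_force: 0.3
```

apply_moves:
  moves: "0 -20 -30 0 0;0 -40 -10 0 0;0 -40 0 0 0;0 -40 0 0 0;0 -33 10 0 0"

```text
time: 3.68
ee_pos: [0.5252, -0.1132, 0.1727]
ee_rot: [0.001, 0.0, 1.0, -0.0]
force: [0.4, 0.1, 0.9]
width: 0.0006
gripper_force: 0.0
```

apply_moves:
  moves: "0 -8 35 0 0;0 0 0 0 0;0 -10 0 0 0;0 -10 -1 0 0;0 -10 -3 0 0"

```text
time: 4.1
ee_pos: [0.5253, -0.1491, 0.1415]
ee_rot: [0.0, -0.001, 1.0, 0.0]
force: [0.1, 1.7, 1.4]
width: 0.0005
gripper_force: 0.7
```

apply_moves:
  moves: "0 -10 -6 0 0;0 -12 -5 0 0;0 -12 -3 0 0;0 -12 -1 0 0;0 -12 0 0 0"

```text
time: 4.52
ee_pos: [0.5248, -0.2084, 0.1561]
ee_rot: [0.0, -0.0, 1.0, -0.0]
force: [0.1, 1.1, -0.3]
width: 0.0006
gripper_force: 0.4
```

apply_moves:
  moves: "0 -12 2 0 0;0 -12 3 0 0;0 -12 4 0 0;0 -12 4 0 0;0 -12 4 0 0"

```text
time: 4.93
ee_pos: [0.5244, -0.2683, 0.1378]
ee_rot: [-0.0, -0.0, 1.0, 0.0]
force: [-0.2, 0.4, -0.3]
width: 0.0002
gripper_force: 0.3
```

apply_moves:
  moves: "0 10 -30 0 0.5;0 0 -30 0 0.5;0 0 -30 0 0.5"

```text
time: 5.18
ee_pos: [0.5241, -0.2577, 0.2289]
ee_rot: [-0.001, -0.0, 1.0, -0.0]
force: [-0.3, 0.4, 0.7]
width: 0.0173
gripper_force: 0.0
```

```bash
python3 - <<'E'
from h import *
t,D=snapshot("top");s,_=snapshot("side")
np.save("top1.npy",D)
a=cv2.resize(t[200:335,280:440],None,fx=2.5,fy=4,interpolation=cv2.INTER_CUBIC);b=cv2.resize(s[205:285,225:325],None,fx=4,fy=6.75,interpolation=cv2.INTER_CUBIC)
cv2.imwrite("pics/z1.png",np.clip(np.hstack([a,b])*1.7,0,255).astype(np.uint8))
for v in (290,): print([(u,*dep("top",D,u,v).round(3)) for u in list(range(290,335,5))+list(range(400,450,5))])
E
```

```text
[(290, np.float64(0.474), np.float64(0.077), np.float64(0.15)), (295, np.float64(0.474), np.float64(0.067), np.float64(0.14)), (300, np.float64(0.474), np.float64(0.056), np.float64(0.132)), (305, np.float64(0.475), np.float64(0.046), np.float64(0.118)), (310, np.float64(0.475), np.float64(0.035), np.float64(0.114)), (315, np.float64(0.475), np.float64(0.024), np.float64(0.105)), (320, np.float64(0.475), np.float64(0.013), np.float64(0.094)), (325, np.float64(0.478), np.float64(0.003), np.float64(0.009)), (330, np.float64(0.479), np.float64(-0.008), np.float64(-0.004)), (400, np.float64(0.478), np.float64(-0.177), np.float64(0.004)), (405, np.float64(0.478), np.float64(-0.189), np.float64(0.003)), (410, np.float64(0.478), np.float64(-0.201), np.float64(0.002)), (415, np.float64(0.476), np.float64(-0.205), np.float64(0.063)), (420, np.float64(0.475), np.float64(-0.213), np.float64(0.092)), (425, np.float64(0.458), np.float64(-0.145), np.float64(0.631)), (430, np.float64(0.457), np.float64(-0.151), np.float64(0.639)), (435, np.float64(0.457), np.float64(-0.156), np.float64(0.652)), (440, np.float64(0.457), np.float64(-0.162), np.float64(0.653)), (445, np.float64(0.457), np.float64(-0.169), np.float64(0.656))]
```

View pics/z1.png

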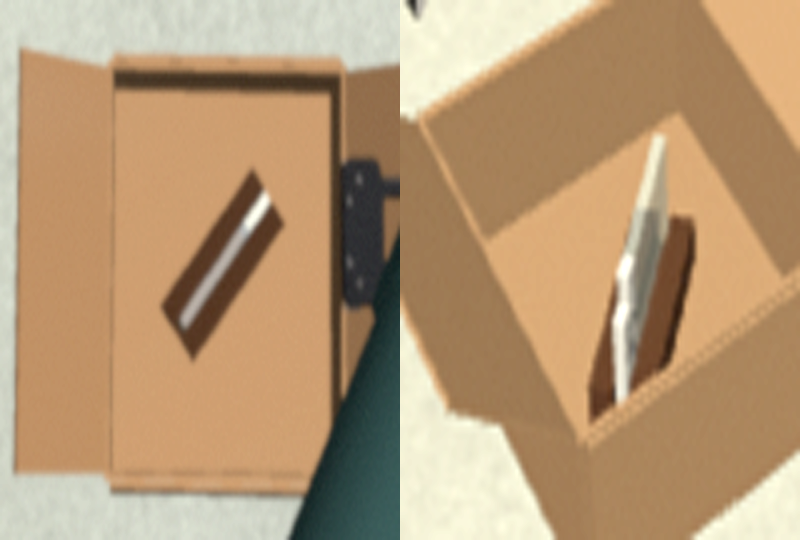

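The picture shows both flaps lying back (about 2.5 rad). The notch step is visible at the near, white end in the side view at (625,300). Next: move over the plate and align.

apply_moves:
  moves: "-1 32.6 0 0 0.6;-1 32.6 0 0 0.6;-1 32.6 0 0 0.6;-1 32.6 0 0 0.6;-1 32.6 0 0 0.6"

```text
time: 5.7
ee_pos: [0.5294, -0.0931, 0.2279]
ee_rot: [-0.0, -0.0, 1.0, -0.0]
force: [1.1, 0.1, -0.5]
width: 0.0558
gripper_force: 0.0
```

apply_moves:
  moves: "0 0 0 6.7 0.6;0 0 0 6.7 0.6;0 0 0 6.7 0.6;0 0 0 6.7 0.6;0 0 0 6.7 0.6"

```text
time: 6.12
ee_pos: [0.5296, -0.0946, 0.2279]
ee_rot: [-0.0, 0.291, 0.957, -0.0]
force: [-0.1, 0.2, 0.0]
width: 0.0564
gripper_force: 0.0
```

apply_moves:
  moves: "0 0 10 6.7 0.6;0 0 20 6.6 0.6;0 0 30 0 0.6;0 0 20 0 0.6;0 0 0 0 0.6"

```text
time: 6.53
ee_pos: [0.5276, -0.0943, 0.1446]
ee_rot: [-0.002, 0.397, 0.918, -0.001]
force: [-1.2, 0.1, -0.3]
width: 0.0566
gripper_force: 0.0
```

apply_moves:
  moves: "0 0 35 0 0.6;0 0 35 0 0.6;0 0 25 0 0.6;0 0 13 0 0.6;0 0 0 0 0.6"

```text
time: 6.95
ee_pos: [0.5287, -0.0945, 0.039]
ee_rot: [-0.001, 0.397, 0.918, -0.001]
force: [-1.3, -0.2, 0.5]
width: 0.0565
gripper_force: 0.0
```

apply_moves:
  moves: "0 0 0 0 0;0 0 0 0 0;0 0 0 0 0;0 0 0 0 0;0 0 0 0 0"

```text
time: 7.37
ee_pos: [0.53, -0.094, 0.0413]
ee_rot: [0.001, 0.397, 0.918, 0.0]
force: [-1.2, 0.2, 0.4]
width: 0.0263
gripper_force: 0.0
```

apply_moves:
  moves: "0 0 0 0 0;0 0 0 0 0;0 0 0 0 0;0 0 0 0 0;0 0 0 0 0"

```text
time: 7.78
ee_pos: [0.5296, -0.0941, 0.0406]
ee_rot: [0.0, 0.397, 0.918, 0.0]
force: [-1.3, 0.7, 4.4]
width: 0.0077
gripper_force: 30.0
```

apply_moves:
  moves: "0 0 -12 0 0;0 0 -20 0 0;0 0 -30 0 0;0 0 -30 0 0;0 0 -30 0 0"

```text
time: 8.2
ee_pos: [0.529, -0.0945, 0.1644]
ee_rot: [-0.0, 0.397, 0.918, -0.0]
force: [0.8, 0.9, -1.2]
width: 0.0079
gripper_force: 30.0
```

apply_moves:
  moves: "0 0 -30 0 0;0 0 -30 0 0;0 0 -20 0 0;0 0 -10 0 0;0 0 0 0 0"

```text
time: 8.62
ee_pos: [0.5301, -0.0943, 0.2545]
ee_rot: [0.001, 0.397, 0.918, 0.001]
force: [0.5, 0.4, -2.8]
width: 0.0078
gripper_force: 30.0
```

apply_moves:
  moves: "0 0 0 -6.7 0;0 0 0 -6.7 0;0 0 0 -6.7 0;0 0 0 -6.7 0;0 0 0 -6.7 0"

```text
time: 9.03
ee_pos: [0.5288, -0.094, 0.2509]
ee_rot: [-0.001, 0.113, 0.994, -0.0]
force: [1.1, 0.1, -1.7]
width: 0.0075
gripper_force: 30.0
```

apply_moves:
  moves: "0 0 0 -6.7 0;0 0 0 -6.6 0;0 15 0 0 0;0 30 0 0 0;0 30 0 0 0"

```text
time: 9.45
ee_pos: [0.5286, -0.0191, 0.251]
ee_rot: [-0.001, 0.001, 1.0, -0.0]
force: [1.3, 0.5, -0.5]
width: 0.0079
gripper_force: 30.0
```

apply_moves:
  moves: "3 30 0 0 0;3 30 0 0 0;3 30 0 0 0;3 30 0 0 0;3 30 0 0 0"

```text
time: 9.87
ee_pos: [0.5134, 0.1321, 0.2509]
ee_rot: [-0.001, -0.0, 1.0, -0.0]
force: [0.9, -0.4, -1.3]
width: 0.0079
gripper_force: 30.0
```

apply_moves:
  moves: "3 30 0 0 0;3 30 0 0 0;3 30 0 0 0;3 25 0 0 0;3 15 0 0 0"

```text
time: 10.28
ee_pos: [0.498, 0.2636, 0.2505]
ee_rot: [-0.001, -0.001, 1.0, -0.001]
force: [-0.0, 0.8, -2.4]
width: 0.0079
gripper_force: 30.0
```

apply_moves:
  moves: "0 10 0 0 0;0 0 0 0 0;0 0 0 0 0"

```text
time: 10.53
ee_pos: [0.4994, 0.27, 0.2516]
ee_rot: [-0.0, -0.0, 1.0, -0.001]
force: [0.0, -1.5, -1.2]
width: 0.0079
gripper_force: 30.0
```

```bash
python3 - <<'E'
from h import *
s=bot.observe();print(s["ee_pos"].round(4),s["width"])
t,D=snapshot("side");u,v=proj("side",s["ee_pos"]).astype(int);print(u,v)
cv2.imwrite("pics/s2.png",np.clip(cv2.resize(t[v-60:v+60,u-80:u+80],None,fx=5,fy=5,interpolation=cv2.INTER_CUBIC)*1.5,0,255).astype(np.uint8))
E
```

```text
[0.4994 0.27   0.2516] 0.007902751957307236
381 138
```

View pics/s2.png

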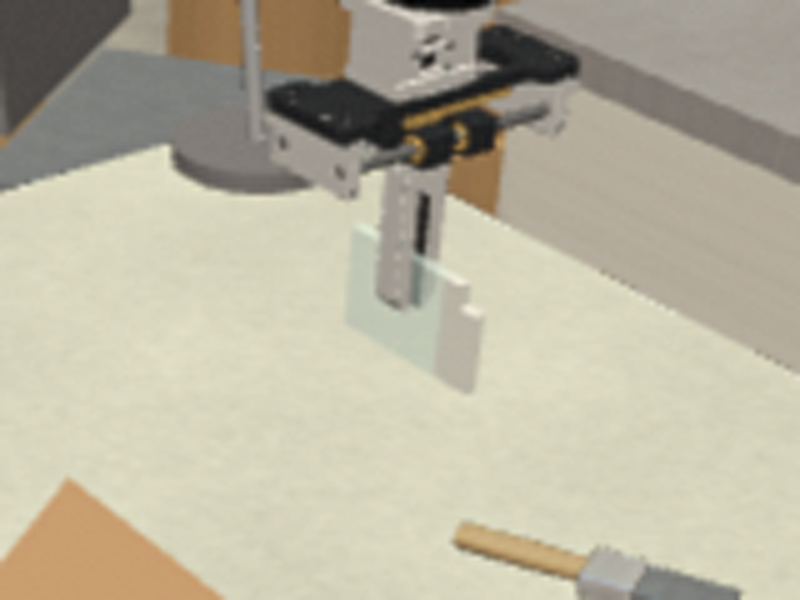

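The picture shows the plate held level in the clear part, with the notch at the upper right of the visible back face at (470,300). The label is therefore on the +y side. The tool can only turn about its own z axis, so it can't tilt the plate. I will stand it on the bench, tip it toward −y so the label is up, and regrip it by its long edges.

apply_moves:
  moves: "0 0 30 0 0;0 0 40 0 0;0 0 40 0 0;0 0 40 0 0;0 0 30 0 0"

```text
time: 11.0
ee_pos: [0.4989, 0.2687, 0.0697]
ee_rot: [-0.001, 0.001, 1.0, -0.001]
force: [0.6, 0.5, -2.4]
width: 0.008
gripper_force: 30.0
```

apply_moves:
  moves: "0 0 20 0 0;0 0 10 0 0;0 0 4 0 0;0 0 3 0 0;0 0 0 0 0"

```text
time: 11.42
ee_pos: [0.5001, 0.2707, 0.0362]
ee_rot: [0.001, 0.0, 1.0, 0.0]
force: [0.3, -0.1, -1.3]
width: 0.0079
gripper_force: 30.0
```

apply_moves:
  moves: "0 0 2 0 0;0 0 2 0 0;0 0 0 0 0;0 0 0 0 0"

```text
time: 11.75
ee_pos: [0.4995, 0.271, 0.0318]
ee_rot: [0.0, -0.0, 1.0, 0.0]
force: [-0.2, 0.3, -2.0]
width: 0.0077
gripper_force: 30.0
```

apply_moves:
  moves: "0 0 1 0 0;0 0 0 0 0;0 0 1 0 0;0 0 0 0 0;0 0 0 0 0"

```text
time: 12.17
ee_pos: [0.4997, 0.271, 0.0305]
ee_rot: [0.0, -0.0, 1.0, 0.0]
force: [-7.4, -2.7, 21.1]
width: 0.008
gripper_force: 30.0
```

apply_moves:
  moves: "0 0 -0.6 0 0;0 0 0 0 0;0 0 0 0 0.2;0 0 0 0 0.2;0 0 0 0 0.2"

```text
time: 12.58
ee_pos: [0.4994, 0.2709, 0.03]
ee_rot: [0.0, -0.0, 1.0, -0.0]
force: [-0.0, 0.5, -0.5]
width: 0.0188
gripper_force: 0.0
```

apply_moves:
  moves: "0 0 -5 0 0.2;0 0 -10 0 0.2;0 0 -6 0 0.2;0 0 0 0 0.2"

```text
time: 12.92
ee_pos: [0.5003, 0.2713, 0.0529]
ee_rot: [0.001, -0.0, 1.0, 0.001]
force: [0.7, 0.4, -0.4]
width: 0.0189
gripper_force: 0.0
```

```bash
cat > v.py <<'E'
import sys
from h import *
s=bot.observe();print(s["ee_pos"].round(4),s["width"])
t,D=snapshot("side");u,v=proj("side",np.array([.5,.27,.04])).astype(int);print(u,v)
cv2.imwrite(sys.argv[1],np.clip(cv2.resize(t[v-60:v+60,u-80:u+80],None,fx=5,fy=5,interpolation=cv2.INTER_CUBIC)*1.5,0,255).astype(np.uint8))
E
python3 v.py pics/s3.png
```

```text
[0.5003 0.2713 0.0529] 0.018898438975395414
375 197
```

View pics/s3.png

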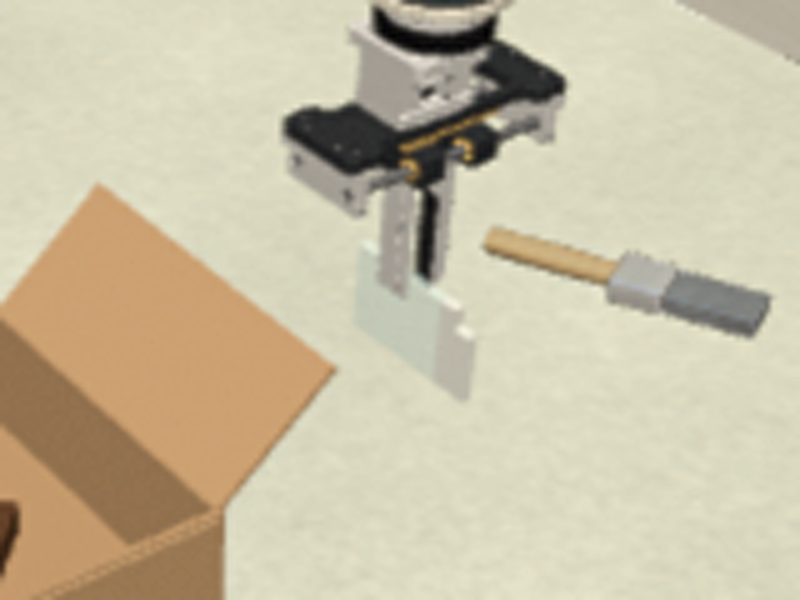

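The plate stands upright between the open fingers. Next: tip it toward −y.

apply_moves:
  moves: "0 -4 0 0 0.2;0 -4 0 0 0.2;0 -4 0 0 0.2;0 -4 0 0 0.2;0 -4 0 0 0.2"

```text
time: 13.38
ee_pos: [0.4994, 0.2501, 0.0509]
ee_rot: [-0.0, 0.0, 1.0, -0.0]
force: [0.2, -0.7, -0.1]
width: 0.0192
gripper_force: 0.1
```

apply_moves:
  moves: "0 -3 -8 0 0.2;0 -2 -20 0 0.2;0 0 -40 0 0.2;0 0 -40 0 0.4;0 0 0 0 0.9"

```text
time: 13.8
ee_pos: [0.5024, 0.2466, 0.1664]
ee_rot: [0.004, 0.0, 1.0, 0.002]
force: [0.6, -0.2, 0.9]
width: 0.0287
gripper_force: 0.0
```

```bash
python3 v.py pics/s4.png
```

```text
[0.5024 0.2466 0.1664] 0.028733718506231787
375 197
```

View pics/s4.png

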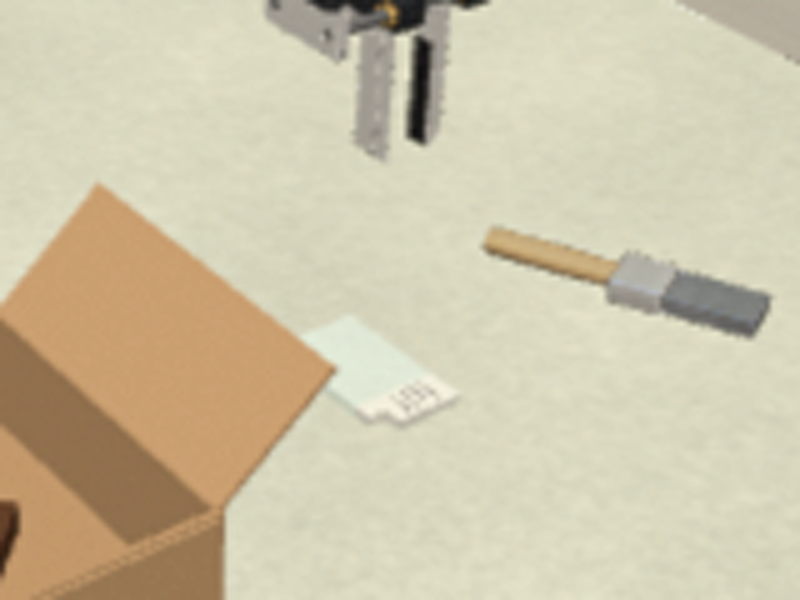

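The plate lies flat with the ruled label lines up, at (410,395) in the crop. Next: locate its +y edge from the crop corners (350,315) and (460,397), and the notch-end corner (405,425).

```bash
python3 - <<'E'
from h import *
for n,(a,b) in dict(farcorner=(350,316),rightcorner=(460,395),notchcorner_end=(405,422),notch_in=(368,420),frost_edge_y=(420,373)).items():
    print(n,onz("side",295+a/5,137+b/5,.008).round(4))
t,D=snapshot("top");c=proj("top",np.array([.5,.24,.008])).astype(int);print(c)
cv2.imwrite("pics/t5.png",np.clip(cv2.resize(t[c[1]-50:c[1]+50,c[0]-50:c[0]+50],None,fx=6,fy=6,interpolation=cv2.INTER_CUBIC)*1.8,0,255).astype(np.uint8))
E
```

```text
farcorner [0.4577 0.2616 0.008 ]
rightcorner [0.5676 0.2628 0.008 ]
notchcorner_end [0.569  0.2149 0.008 ]
notch_in [0.5538 0.197  0.008 ]
frost_edge_y [0.5345 0.2574 0.008 ]
[226 281]
```

View pics/t5.png

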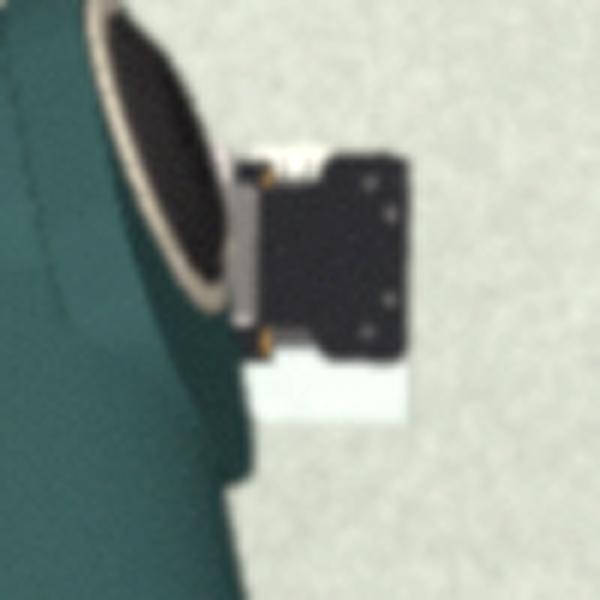

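apply_moves:
  moves: "-9 -16 0 0 1;0 0 20 0 1;0 0 30 0 1;0 0 30 0 1;0 0 0 0 1"

```text
time: 14.32
ee_pos: [0.5053, 0.2282, 0.0738]
ee_rot: [-0.003, -0.0, 1.0, -0.002]
force: [-1.7, 0.3, -1.2]
width: 0.0701
gripper_force: 0.0
```

apply_moves:
  moves: "0 0 0 0 1;0 0 0 0 1;0 0 0 0 1;0 0 0 0 1;0 0 0 0 1"

```text
time: 14.73
ee_pos: [0.5089, 0.2302, 0.0801]
ee_rot: [0.001, -0.0, 1.0, 0.0]
force: [-1.2, -0.1, 0.7]
width: 0.0935
gripper_force: 0.0
```

apply_moves:
  moves: "0 0 30 0 1;0 0 25 0 1;0 0 15 0 1;0 0 5 0 1;0 0 0 0 1"

```text
time: 15.15
ee_pos: [0.5081, 0.2297, 0.0036]
ee_rot: [-0.001, -0.0, 1.0, -0.0]
force: [-0.3, -0.4, 0.8]
width: 0.0944
gripper_force: 0.0
```

apply_moves:
  moves: "0 0 0 0 1;0 0 0 0 0;0 0 0 0 0;0 0 0 0 0;0 0 0 0 0"

```text
time: 15.57
ee_pos: [0.5087, 0.2301, 0.0046]
ee_rot: [0.0, -0.0, 1.0, 0.0]
force: [0.5, 0.9, -0.7]
width: 0.0707
gripper_force: 0.0
```

apply_moves:
  moves: "0 0 0 0 0;0 0 0 0 0;0 0 0 0 0;0 0 0 0 0;0 0 0 0 0"

```text
time: 15.98
ee_pos: [0.5087, 0.2303, 0.0044]
ee_rot: [0.0, -0.0, 1.0, 0.0]
force: [-1.2, 1.5, 6.5]
width: 0.0633
gripper_force: 30.0
```

Gripped across 63 mm. Lift gently.

apply_moves:
  moves: "0 0 -4 0 0;0 0 -8 0 0;0 0 -15 0 0;0 0 -20 0 0;0 0 -25 0 0"

```text
time: 16.4
ee_pos: [0.5077, 0.2292, 0.0764]
ee_rot: [-0.001, -0.0, 1.0, -0.001]
force: [-0.1, 0.3, -0.7]
width: 0.0634
gripper_force: 30.0
```

apply_moves:
  moves: "0 0 -30 0 0;0 0 -30 0 0;0 0 -30 0 0;0 0 -30 0 0;0 0 -25 0 0"

```text
time: 16.82
ee_pos: [0.5084, 0.2295, 0.2238]
ee_rot: [0.001, 0.0, 1.0, 0.0]
force: [0.1, 0.0, -2.4]
width: 0.0634
gripper_force: 30.0
```

apply_moves:
  moves: "0 0 -18 0 0;0 0 -10 0 0;0 0 0 0 0;0 0 0 0 0;0 0 0 0 0"

```text
time: 17.23
ee_pos: [0.5078, 0.2296, 0.2478]
ee_rot: [-0.001, -0.0, 1.0, -0.001]
force: [-0.7, -0.1, -1.9]
width: 0.0627
gripper_force: 30.0
```

```bash
python3 - <<'E'
from h import *
s=bot.observe();print(s["ee_pos"].round(4),s["width"],s["gripper_force"])
t,D=snapshot("side");u,v=proj("side",s["ee_pos"]).astype(int)
cv2.imwrite("pics/s6.png",np.clip(cv2.resize(t[v-60:v+120,u-150:u+90],None,fx=3.3,fy=3.3,interpolation=cv2.INTER_CUBIC)*1.5,0,255).astype(np.uint8))
T,E=snapshot("top")
print([dep("top",E,a,b).round(3).tolist() for a in (277,282,287) for b in (290,)])
L=cloud("top",E,282,320,225,312);L=L[(L[:,2]>.095)&(L[:,2]<.16)];print("left pts",len(L),np.polyfit(L[:,1],L[:,2],1))
R=cloud("top",E,424,450,225,312);R=R[(R[:,2]>.095)&(R[:,2]<.16)];print("right",len(R),np.polyfit(R[:,1],R[:,2],1))
E
```

```text
[0.5078 0.2296 0.2478] 0.062725120413628 29.999394714832306
[[0.479, 0.12, -0.002], [0.479, 0.107, -0.001], [0.474, 0.083, 0.153]]
left pts 2861 [0.83946034 0.08393865]
right 2236 [-0.71697336 -0.05984945]
```

View pics/s6.png

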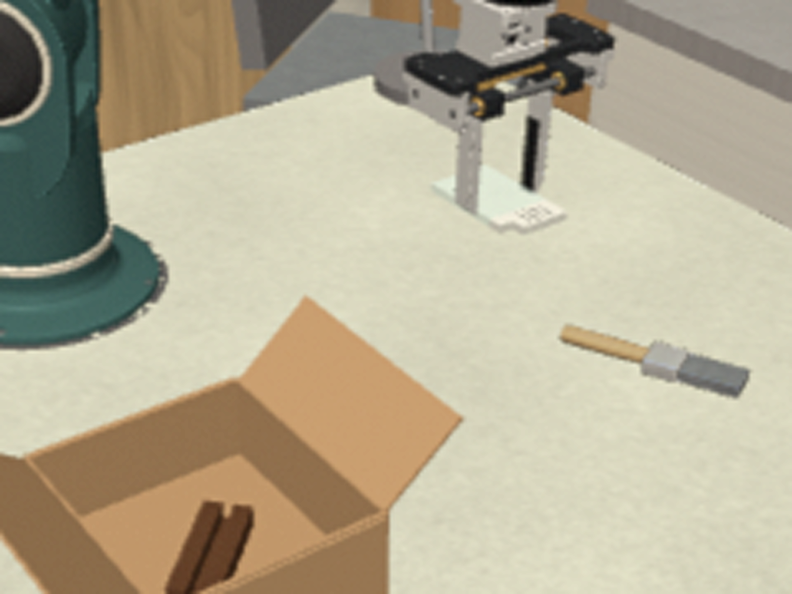

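The picture shows the plate held flat, label lines up at (535,213), with the flaps folded back at about 2.45 and 2.5 rad. Let it settle and hand in.

apply_moves:
  moves: "0 0 0 0 0;0 0 0 0 0;0 0 0 0 0;0 0 0 0 0;0 0 0 0 0"

```text
time: 17.75
ee_pos: [0.5084, 0.2299, 0.249]
ee_rot: [-0.0, -0.0, 1.0, -0.0]
force: [0.5, 0.6, -2.7]
width: 0.0634
gripper_force: 30.0
```

```bash
python3 -c "
from plant import bot
s=bot.observe();print(s['ee_pos'],s['width'],s['gripper_force'],abs(s['joint_vel']).max());print(bot.sign_off())"
```

```text
[0.50841275 0.22989824 0.24896014] 0.06343173002949508 29.999395608901978 0.002302202411506581
the job is handed in; nothing more can be done
None
```

Job handed in at about 18 s, with no verdict returned: both flaps are folded back to about 2.5 rad, and the plate is held still and flat by its clear part, label up, about 25 cm above the bench; because the tool could not tilt, I stood the plate on the bench, tipped it over and regripped it by its long edges.

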